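# Slide the locked curing carriage under the UV lamp

### The job

Bring the resin letter under the UV lamp: with the fingertips press the orange lock button on the blue carriage fully down and, keeping it down all the way, push the carriage along its rail until it stands against the end stop. Then let the button spring back up so that the carriage is locked there. The letter just rides along lying in its tray: do not touch it or push against the lamp, and leave the jars and the bottle beside the rail where they stand.

Things in the scene. Friction and masses are not known exactly. Their poses are not given: they have to be found in the camera images.
- stage: Low fixed slide rail on the table, 60 mm wide (84 over the carriage), 390 mm long, 17 mm high. Origin on the table under the rail's middle line, midway along the button's travel; z up, y along the rail in the direction the carriage has to go (toward the lamp), x across the rail. Its place and heading (rail y within 0.35 rad of world y) differ from run to run.
- carriage (a joint): How far the blue carriage has slid along rail +y, m: 0 at the start, 0.144 at the end stop. Unlocked it resists with about 1.5 N. While the button is up, a blade under it sits between brass pins 12 mm apart and blocks the carriage both ways with 1 mm of play; let go on the way, it locks at the next gap. At the end stop there is a gap too, so the button rises fully.
- lock (a joint): How far the orange lock button is pressed down, in m: 0 up (locked), 0.008 fully down. The carriage is free from 0.0045 on. A spring pushes it up with 2.5 N at the top and 5.3 N fully down.
- button_top (a point): Centre of the top face of the orange lock button, a flat pad 56 mm across the rail and 46 mm along it, 38 mm above the table when up and 30 mm when fully down. It rides on the carriage. The blue deck around it is 26 mm above the table.
- lug_face (a point): Centre of the upright face of the blue push lug, 70 mm wide across the rail, top edge 59 mm above the table, 30 mm ahead (rail +y) of the button's centre and facing back over the button. The point is 46 mm above the table. A fingertip on the button that moves along rail +y meets this face and pushes the carriage by it. The lug's back slopes down to the tray.
- tray_floor (a point): Centre of the floor of the white tray (76 x 76 mm, rim 4 mm high) that leads the carriage, 141 mm ahead of the button centre, 22 mm above the table.
- lamp_spot (a point): Point under the middle of the lamp, fixed to the rail, where the tray centre comes to lie when the carriage is at the end stop. The lamp's underside is 49 mm above the table.
- letter: Loose pink-red resin letter, 34 x 37 x 7 mm, lying flat in the tray; origin at the centre of its underside, z up.
- uv_lamp: White UV lamp fixed over the far end of the rail: 90 mm along the rail, 140 mm across, 80 mm high; origin on the table under its middle. With the carriage at the end stop the lug's face stands 66 mm short of the lamp's near side.
- dropper: Loose small white dropper bottle with a black cap, 24 mm wide and 70 mm tall, standing about 105 mm from the rail's middle line on the side of rail -x; origin at the centre of its underside.
- gold_jar: Loose small jar of gold glitter with a black lid, 44 mm wide, 47 mm tall, about 110 mm from the rail's middle line on the side of rail +x; origin at the centre of its underside.
- rose_jar: Loose small jar of rose glitter with a white lid, same size, also on the side of rail +x; origin at the centre of its underside.
Mind the look-alikes: they are no part of the job. There is more than one size of the letter; the one meant has the size given above.

How it is judged:
On the way, in this order (a step that is already met when the one before it is completed fails the run):
1. the lock button is pressed down while the carriage is still at its start (value of joint lock above 0.0045 m and value of joint carriage below 0.01 m), for 0.1 s.
2. the carriage is half way with the button held down (value of joint lock above 0.0035 m and value of joint carriage above 0.07 m), for 0.1 s.
3. the carriage nears the end stop with the button still held down (value of joint lock above 0.0035 m and value of joint carriage above 0.136 m), for 0.1 s.
At the end, for the whole second after the job is handed in: The carriage stands within 3 mm of its end stop, the lock button is up again (within 1.2 mm), the letter lies flat and still in the tray within 26 mm of the middle of the lamp, and the bottle and the two jars are within 20 mm of where they stood (value of joint carriage above 0.141 m and value of joint lock below 0.0012 m and horizontal distance between letter and lamp_spot below 0.026 m and z of letter in the frame of stage below 0.026 m and angle between letter's own z axis and vertical below 0.15 rad and linear speed of letter below 0.02 m/s and distance of each of dropper, gold_jar, rose_jar from where it was at the start of the episode below 0.02 m); the robot touches nothing.
It fails at once if the button is let up while the carriage is on its way (value of joint lock below 0.001 m and value of joint carriage between 0.02 and 0.128 m).
It fails at once if the letter is touched by the robot (contact force between any of the fingers, the arm and letter above 0.2 N).
It fails at once if the letter is lifted (z of letter in the frame of stage above 0.04 m).
It fails at once if the robot pushes against the lamp (contact force between any of the fingers, the arm and uv_lamp above 2 N).
It fails at once if the bottle or a jar is moved more than 20 mm or knocked over (distance of any of dropper, gold_jar, rose_jar from where it was at the start of the episode above 0.02 m or angle between any of dropper, gold_jar, rose_jar's own z axis and vertical above 0.3 rad).
It also fails if it takes over 40 s, if anything falls off the work surface, if the arm or the gripper's body presses on something with over 40 N, if the wrist force passes 120 N, or if a joint passes its speed limit or range.

### The arm

A 6-joint arm with a two-finger parallel gripper is mounted at the origin on a cart in front of the work surface, level with it; the furniture and walls round the work are solid. World frame = base frame: x ahead of the robot, y to its left, z up, the work surface at z = 0. Lengths are in m, angles in rad, forces in N, time in s.
With the tool pointing down it reaches from about 0.35 to 0.85 m from the base axis. Payload 8.1 kg.
Tool frame: the origin (TCP) lies on the front face of the gripper's body, between the roots of the fingers; the fingertips stand 73 mm ahead of it and the grasp point (between the pads) lies 54 mm ahead of it; z points along the fingers, y is the line along which they close (so a half turn about z gives the same grasp; the last joint's range is limited). The gripper opens to 85 mm and grips with 20 to 120 N. Pads are 22 mm wide; open, the fingers measure 114 mm over their backs; the gripper's body (76 mm by 85 mm) begins 54 mm behind the grasp point. The pads swing forward as they close: fully open they stand 13 mm farther back than shut.
Start: joints at [-1.403, 0.13, 1.488, -0, 1.523, -0.085], TCP at [0.15, -0.581, 0.304] pointing down, gripper open.
Joint ranges: [-2.96, 2.96], [-0.89, 2.26], [0.02, 2.5], [-1.34, 4.48], [0, 2.73], [-2.66, 2.66]. Speed limits (rad/s): [2.39, 2.39, 2.79, 3.14, 3.14, 3.14].

### API

Orientations are given as a unit quaternion [w, x, y, z].
In Python, from rig import state, eyes, ticket, search_frame, trace gives the robot as it stands.
- The arm moves only by the shell command python3 -m inch 'ROWS' [FORCE]. ROWS is JSON, a list of rows, each a list of 5 numbers: the finger opening in cm, from 0 to 8.54, then the shift along the tool's x, y, z in cm, then the turn about the tool's z in degrees. A call has 1 to 12 rows; each row is the pose to reach, as a shift and turn from the pose commanded when the call began, along the tool's axes at that moment; what a row does not reach only later rows make up. A row lasts 1/10 s, in which the tool goes at most 50 mm and 8.59 degrees, less where a joint would pass 70% of its speed; a pose out of reach is approached as far as the arm can. A call with a gripper value outside its range is refused whole. The fingers move at their own pace and stop on an object; FORCE is the grip in N (left out, the last holds). Time passes only in rows, so rows that repeat a pose let the fingers close. It gives the time, the measured TCP pose, the force, the opening and the grip force at its end, in the units of the state.
- state(): the state, without advancing time (a new reading comes with each control period).
- eyes.grab_frame(name): name is "side" or "top"; returns a dict with "img" (480x640x3 uint8, red, green, blue), "fov_y" (degrees; the focal length in pixels is half the picture's height over the tangent of half this angle, whatever the lens; pixels are square), "cx", "cy" (the principal point, pixels), "k1" (the pictures are not rectified: a ray, as slopes to the right and down, at radius r is drawn at 1 + k1 r^2 times it, then the intrinsics apply), "eye" and "orientation" of the camera in the world. Camera axes: x right, y down, z forward; pixel columns grow to the right and rows downward; lengths in m; the calibration is good to about 2 mm. A picture is of the moment at which its call begins. There is no depth.
- ticket.job_done(): hands the job in; it is judged then, once.
Trained networks look in a picture, given as the dict that the camera call returned (one of the last four; its "shot" number tells which), for a name from the list of things; names that differ only in an ending like _2 or _b are one class to them, and where a whole thing is asked for, a point or a joint stands for the part that bears it (a point fixed in the world has none). Each returns a list of dicts, best first, with "conf" (0 to 1); they miss things now and then, are a little off and sometimes report something else, mostly with a low value. They report only what shows in the picture. A call takes as long as a camera call. They do not tell look-alikes from the thing itself.
- search_frame(target, picture): "xyz" ([x, y, z] in m, in world coordinates, good to about 4 mm: the middle of the surface that is visible of it).
- trace(target, picture): "mask" (480x640 bool, what is visible of it).
The state is a dict: "clock": time; "q": joint angles; "qvel": joint speeds; "joint_efforts": joint torques, N m; "ee_pos": TCP position; "tool_rot": TCP orientation; "contact_force": force on the tool from outside, world axes, zero at the start; "wrist_torque": the same for the moment, N m; "grip_width": opening from 0.0 (shut) to 1.0 (fully open); "gripper_force": force on a finger pad.
Only numpy, scipy, OpenCV 4.12 (cv2) and the standard library are available. Lean on these libraries where they do the work, as an engineer would, in place of code of your own. Each camera call takes 0.05 s, during which the arm holds its last target. There are 200 camera calls.

## Working session

There is one attempt and no reset: what is moved stays moved. The work goes in short steps, Python scripts to look and compute and a shell command to move; the robot and the scene stay as the last step left them, time stands still between calls to the robot, and variables do not carry over. Pictures are saved under pics/ and viewed, at most 10 in all, crops included, and the job is handed in when it is done.

```bash
mkdir -p pics; cat > h.py <<'E'
import numpy as np, cv2
from rig import state, eyes, ticket, search_frame, trace
from scipy.spatial.transform import Rotation as R
def rot(q): return R.from_quat([q[1],q[2],q[3],q[0]])
def save(p,n): cv2.imwrite('pics/'+n,p['img'][:,:,::-1])
E
python3 - <<'E'
from h import *
s=state(); print(s['ee_pos'],s['tool_rot'],s['clock'],s['grip_width'])
fs=[]
for c in ('side','top'):
    p=eyes.grab_frame(c); save(p,c+'0.png'); print(c,p['eye'],p['orientation'],p['fov_y'])
    for t in ['button_top','lug_face','tray_floor','letter','uv_lamp','dropper','gold_jar','rose_jar','stage']:
        try: print(t,[(np.round(d['xyz'],3),round(d['conf'],2)) for d in search_frame(t,p)[:3]])
        except Exception as e: print(t,e)
E
```

```text
[ 0.15000951 -0.58050921  0.30284903] [-9.26523666e-04  9.92022774e-01  1.26055368e-01 -3.67330071e-05] 0.0 0.9988547160316299
side [ 0.25207175 -0.63749613  0.45679086] [-0.50350795  0.83736345 -0.17769132  0.11716653] 56.84166390052648
button_top [(array([ 0.543, -0.154,  0.038]), 0.85)]
lug_face [(array([ 0.538, -0.125,  0.027]), 0.94)]
tray_floor [(array([ 0.535, -0.122,  0.023]), 0.88)]
letter [(array([0.731, 0.085, 0.01 ]), 0.8), (array([ 0.556, -0.004,  0.028]), 0.78), (array([0.398, 0.001, 0.011]), 0.55)]
uv_lamp [(array([0.525, 0.115, 0.063]), 0.95)]
dropper [(array([ 0.44 , -0.119,  0.035]), 0.84)]
gold_jar [(array([ 0.651, -0.117,  0.036]), 0.83), (array([ 0.649, -0.015,  0.029]), 0.64)]
rose_jar [(array([ 0.649, -0.016,  0.03 ]), 0.56)]
stage [(array([ 0.54 , -0.035,  0.026]), 0.68), (array([ 0.556, -0.005,  0.028]), 0.28)]
top [0.41401077 0.07155108 0.89769999] [-0.05990046  0.70759768 -0.70053213  0.07051374] 45.52890546207537
button_top [(array([ 0.545, -0.141,  0.038]), 0.77)]
lug_face [(array([ 0.549, -0.092,  0.026]), 0.93)]
tray_floor [(array([ 0.544, -0.093,  0.026]), 0.7)]
letter [(array([0.737, 0.093, 0.011]), 0.95), (array([0.395, 0.004, 0.004]), 0.69), (array([ 0.546, -0.14 ,  0.038]), 0.63)]
uv_lamp [(array([0.54 , 0.14 , 0.075]), 0.59)]
dropper [(array([ 0.445, -0.1  ,  0.051]), 0.57), (array([0.535, 0.141, 0.072]), 0.5)]
gold_jar [(array([ 0.662, -0.097,  0.044]), 0.95)]
rose_jar [(array([0.653, 0.003, 0.044]), 0.7), (array([ 0.444, -0.104,  0.055]), 0.37), (array([ 0.546, -0.094,  0.026]), 0.34)]
stage [(array([0.542, 0.034, 0.036]), 0.98)]
```

View pics/top0.png

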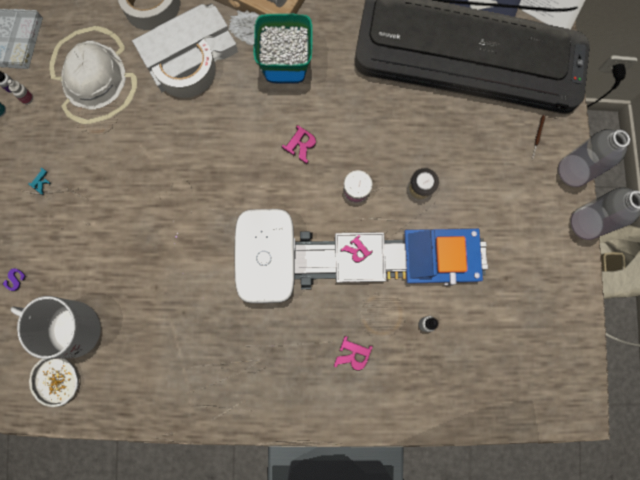

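View pics/side0.png

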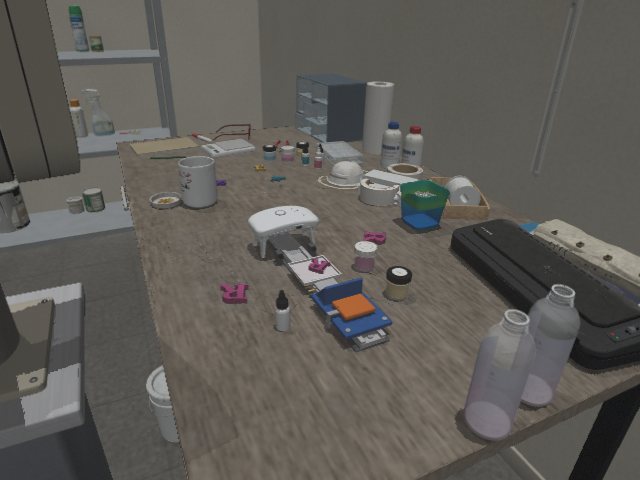

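```bash
cat >> h.py <<'E'
def rays(p,uv):
    uv=np.atleast_2d(np.float64(uv)); f=240/np.tan(np.radians(p['fov_y']/2))
    n=cv2.undistortPoints(uv[:,None],np.array([[f,0,p['cx']],[0,f,p['cy']],[0,0,1]]),np.array([p['k1'],0,0,0.]))[:,0]
    return rot(p['orientation']).apply(np.c_[n,np.ones(len(n))])
def onz(p,uv,z):
    d=rays(p,uv); e=np.array(p['eye']); return e+d*((z-e[2])/d[:,2])[:,None]
def tri(ps,uvs):
    A=0;b=0
    for p,uv in zip(ps,uvs):
        d=rays(p,uv)[0]; d/=np.linalg.norm(d); M=np.eye(3)-np.outer(d,d); A=A+M; b=b+M@np.array(p['eye'])
    return np.linalg.solve(A,b)
def orange(p):
    h=cv2.cvtColor(p['img'],cv2.COLOR_RGB2HSV); m=cv2.inRange(h,(5,170,120),(18,255,255))
    n,l,st,c=cv2.connectedComponentsWithStats(m); i=1+np.argmax(st[1:,4])
    return c[i],cv2.minAreaRect(np.argwhere(l==i)[:,::-1].astype(np.float32)),st[i]
def blue(p,b):
    h=cv2.cvtColor(p['img'],cv2.COLOR_RGB2HSV); m=cv2.inRange(h,(100,120,40),(125,255,255))
    n,l,st,c=cv2.connectedComponentsWithStats(m); i=1+np.argmax(st[1:,4]); return c[i],st[i]
E
python3 - <<'E'
from h import *
ps=[eyes.grab_frame(c) for c in('top','side')]
o=[orange(p) for p in ps]; print(o)
print('tri button',tri(ps,[a[0] for a in o]),'top@.038',onz(ps[0],o[0][0],.038))
box=cv2.boxPoints(o[0][1]); print('corners',onz(ps[0],box,.038).round(4))
for p,n in zip(ps,'ts'):
    m=trace('uv_lamp',p)
    if m: 
        k=m[0]['mask'].astype(np.uint8); print(n,'lamp',m[0]['conf'],cv2.minAreaRect(np.argwhere(k)[:,::-1].astype(np.float32)))
        if n=='t': print(onz(p,cv2.boxPoints(cv2.minAreaRect(np.argwhere(k)[:,::-1].astype(np.float32))),.075).round(4))
p=ps[0]
i=cv2.cvtColor(p['img'],cv2.COLOR_RGB2HSV); m=cv2.inRange(i,(0,0,185),(180,40,255)); m[:, :325]=0; m[:,392:]=0;m[:225]=0;m[290:]=0
k=np.argwhere(cv2.morphologyEx(m,cv2.MORPH_OPEN,np.ones((9,3))))[:,::-1].astype(np.float32)
r=cv2.minAreaRect(k); print('tray',r, onz(p,cv2.boxPoints(r),.026).round(4), onz(p,[r[0]],.026))
cv2.imwrite('pics/crop0.png',cv2.resize(ps[0]['img'][200:310,220:500,::-1],None,fx=2.8,fy=2.8,interpolation=2))
E
```

```text
[(array([451.06309148, 254.1913775 ]), ((451.0, 254.0), (34.0, 28.0), 90.0), array([437, 237,  29,  35, 951], dtype=int32)), (array([353.07664884, 305.15508021]), ((353.5137939453125, 305.0459289550781), (19.156524658203125, 37.54679489135742), 73.3007583618164), array([333, 294,  42,  23, 561], dtype=int32))]
tri button [ 0.55056282 -0.14596085  0.0361783 ] top@.038 [[ 0.54953154 -0.1451765   0.038     ]]
corners [[ 0.5762 -0.124   0.038 ]
 [ 0.5767 -0.1681  0.038 ]
 [ 0.5236 -0.1662  0.038 ]
 [ 0.5233 -0.1225  0.038 ]]
t lamp 0.56 ((264.5, 255.5), (95.0, 61.0), 90.0)
[[0.6094 0.1849 0.075 ]
 [0.6104 0.0946 0.075 ]
 [0.4705 0.0924 0.075 ]
 [0.4694 0.1801 0.075 ]]
s lamp 0.94 ((284.0275573730469, 227.0917510986328), (45.20939636230469, 69.72975158691406), 73.3007583618164)
tray ((358.0086364746094, 257.85345458984375), (45.44989013671875, 66.63871765136719), 88.60282135009766) [[ 0.5781  0.0501  0.026 ]
 [ 0.5819 -0.0538  0.026 ]
 [ 0.5108 -0.0545  0.026 ]
 [ 0.5074  0.0479  0.026 ]] [[ 0.54429536 -0.00240851  0.026     ]]
```

View pics/crop0.png

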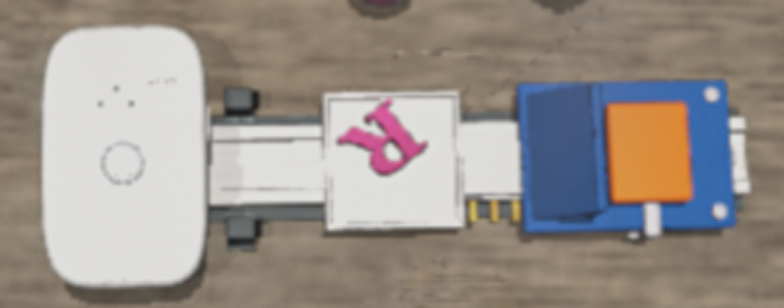

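```bash
python3 -m inch '[[0,2,-1.3,0,3],[0,6,-3.8,1,9],[0,10.5,-6.7,2,12.5],[0,15,-9.6,4,12.5],[0,19.5,-12.5,5,12.5],[0,24,-15.4,6,12.5],[0,28.5,-18.2,8,12.5],[0,33,-21.1,9,12.5],[0,37.5,-24,10,12.5],[0,42,-26.9,11,12.5],[0,46,-29.4,12,12.5],[0,49.5,-31.7,12.3,12.5]]' 60
python3 -m inch '[[0,0,0,0,0],[0,0,0,0,0],[0,0,0,0,0]]'
python3 - <<'E'
from h import *
s=state(); r=rot(s['tool_rot']).as_matrix(); print(s['ee_pos'],r.round(4),s['clock'],s['grip_width'],s['contact_force'])
p=eyes.grab_frame('side'); save(p,'side1.png'); 
cv2.imwrite('pics/crop1.png',cv2.resize(p['img'][160:370,220:460,::-1],None,fx=2.8,fy=2.8,interpolation=2))
E
```

```text
clock: 2.4
ee_pos: [0.5309, -0.1703, 0.1843]
tool_rot: [0.0, 1.0, 0.017, -0.0]
contact_force: [1.4, -0.7, 0.6]
grip_width: 0.003
gripper_force: 0.0
clock: 2.7
ee_pos: [0.5296, -0.1726, 0.185]
tool_rot: [0.0, 1.0, 0.017, -0.0]
contact_force: [0.1, -0.7, 0.3]
grip_width: 0.0
gripper_force: 0.0
[ 0.52957049 -0.17262245  0.18496771] [[ 9.994e-01  3.440e-02 -2.000e-04]
 [ 3.440e-02 -9.994e-01 -4.000e-04]
 [-2.000e-04  4.000e-04 -1.000e+00]] 2.7 0.00012099261703061421 [ 0.07570644 -0.71021242  0.33347423]
```

View pics/crop1.png

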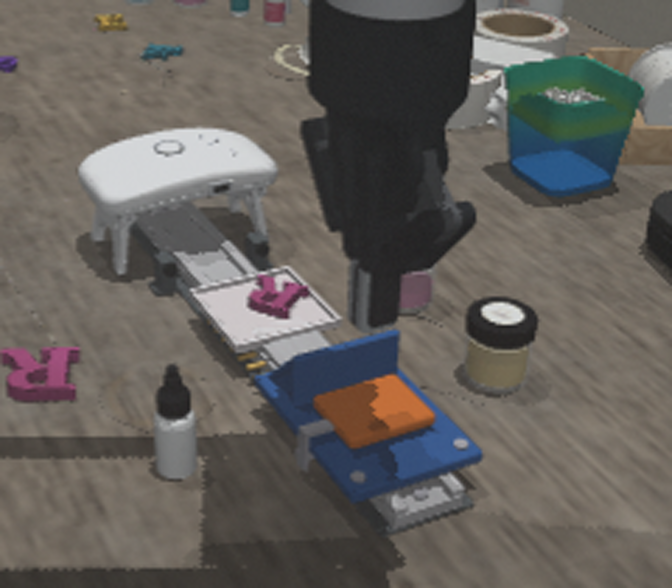

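```bash
python3 -m inch '[[0,1,-1.2,0,0],[0,2.1,-2.4,1,0],[0,2.1,-2.4,3,0],[0,2.1,-2.4,5,0],[0,2.1,-2.4,6,0],[0,2.1,-2.4,6.5,0],[0,2.1,-2.4,6.5,0],[0,2.1,-2.4,6.5,0]]'
python3 - <<'E'
from h import *
s=state(); print(s['ee_pos'],s['contact_force'])
p=eyes.grab_frame('side')
cv2.imwrite('pics/crop2.png',cv2.resize(p['img'][160:370,220:460,::-1],None,fx=2.8,fy=2.8,interpolation=2))
E
```

```text
clock: 3.55
ee_pos: [0.5506, -0.1475, 0.1207]
tool_rot: [0.0, 1.0, 0.017, 0.001]
contact_force: [0.5, -0.2, 0.6]
grip_width: -0.003
gripper_force: 0.0
[ 0.55061698 -0.14752552  0.12065961] [ 0.50893762 -0.19016277  0.56950997]
```

View pics/crop2.png

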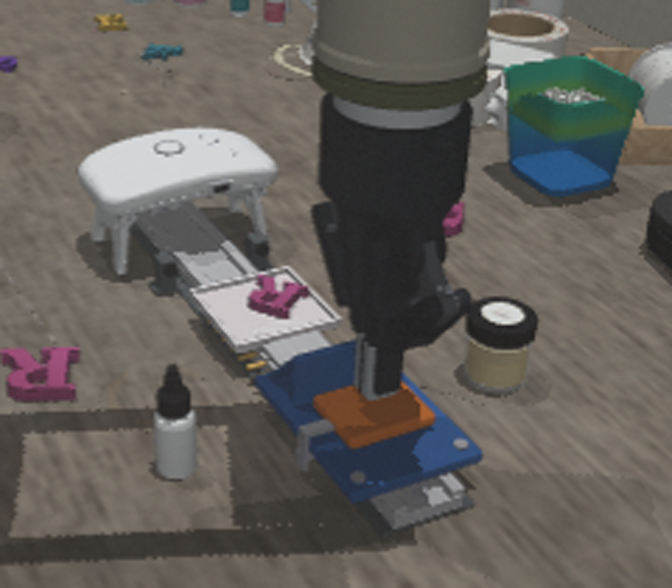

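```bash
python3 -m inch '[[0,0,0,-2,-5],[0,0,0,-2,-13],[0,0,0,-2,-21],[0,0,0,-2,-29],[0,0,0,-2,-37],[0,0,0,-2,-45],[0,0,0,-2,-53],[0,0,0,-2,-61],[0,0,0,-2,-69],[0,0,0,-2,-77],[0,0,0,-2,-85],[0,0,0,-1,-90]]'
python3 -m inch '[[0,0,0,0.4,0],[0,0,0,0.8,0],[0,0,0,0.8,0],[0,0,0,0.8,0]]'
python3 - <<'E'
from h import *
s=state(); print(s['ee_pos'],s['contact_force'],rot(s['tool_rot']).as_matrix().round(4),s['q'])
E
```

```text
clock: 4.8
ee_pos: [0.5518, -0.148, 0.1326]
tool_rot: [0.002, 0.693, 0.721, 0.001]
contact_force: [0.3, 0.2, 0.2]
grip_width: -0.003
gripper_force: 0.0
clock: 5.2
ee_pos: [0.5502, -0.1474, 0.1221]
tool_rot: [0.0, 0.695, 0.719, 0.0]
contact_force: [0.7, -0.2, 0.2]
grip_width: 0.003
gripper_force: 0.0
[ 0.55016202 -0.14738429  0.12210856] [ 0.68753947 -0.1750237   0.2342736 ] [[-3.330e-02  9.994e-01  1.000e-04]
 [ 9.994e-01  3.330e-02 -1.000e-04]
 [-1.000e-04  1.000e-04 -1.000e+00]] [-3.51759332e-01  2.11085649e-01  1.74424867e+00 -5.02869058e-06
  1.18611056e+00 -3.85075100e-01]
```

```bash
python3 -m inch '[[0,0,0,0.6,0],[0,0,0,1.0,0],[0,0,0,1.3,0],[0,0,0,1.6,0],[0,0,0,1.8,0],[0,0,0,1.9,0],[0,0,0,1.9,0],[0,0,0,1.9,0]]'
python3 -c "
from h import *
s=state(); print(s['ee_pos'],s['contact_force'])"
```

```text
clock: 6.0
ee_pos: [0.5501, -0.1474, 0.1031]
tool_rot: [0.0, 0.695, 0.719, 0.0]
contact_force: [-2.9, 0.6, 4.9]
grip_width: -0.003
gripper_force: 2.4
[ 0.55011235 -0.14737907  0.10308025] [-2.89100203  0.64600422  4.93696816]
```

```bash
python3 -m inch '[[0,0,0,0.1,0],[0,0,0,0.1,0],[0,0,0,0.1,0]]'
python3 -c "
from h import *
s=state(); print(s['ee_pos'],s['contact_force'])"
```

```text
clock: 6.3
ee_pos: [0.5502, -0.1474, 0.1026]
tool_rot: [0.0, 0.695, 0.719, 0.0]
contact_force: [-4.4, 1.8, 9.3]
grip_width: -0.001
gripper_force: 4.7
[ 0.55017058 -0.14740622  0.1025793 ] [-4.3985353   1.84695544  9.2517348 ]
```

```bash
python3 -m inch '[[0,0.3,0,0,0],[0,0.8,0,0,0],[0,1.3,0,0,0],[0,1.8,0,0,0],[0,2.3,0,0,0],[0,2.8,0,0,0],[0,3.3,0,0,0],[0,3.8,0,0,0],[0,4.2,0,0,0],[0,4.4,0,0,0],[0,4.4,0,0,0]]'
python3 - <<'E'
from h import *
s=state(); print(s['ee_pos'],s['contact_force'])
p=eyes.grab_frame('side')
cv2.imwrite('pics/crop3.png',cv2.resize(p['img'][160:370,220:460,::-1],None,fx=2.8,fy=2.8,interpolation=2))
E
```

```text
clock: 7.4
ee_pos: [0.5488, -0.1034, 0.1026]
tool_rot: [0.0, 0.695, 0.719, 0.0]
contact_force: [-3.2, 0.2, 7.6]
grip_width: -0.002
gripper_force: 4.3
[ 0.54882965 -0.10340841  0.10263042] [-3.18249348  0.19843814  7.64189028]
```

View pics/crop3.png

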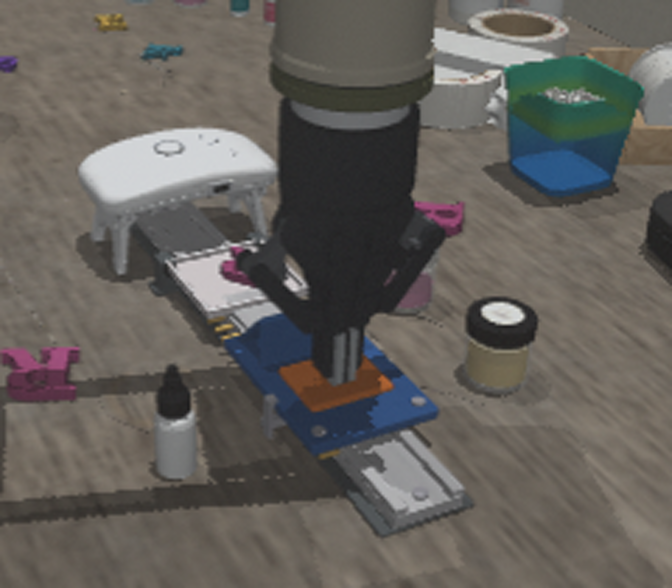

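```bash
python3 -m inch '[[0,0.3,0,0,0],[0,0.9,0,0,0],[0,1.5,0,0,0],[0,2.1,0,0,0],[0,2.7,0,0,0],[0,3.3,0,0,0],[0,3.9,0,0,0],[0,4.5,0,0,0],[0,5.1,0,0,0],[0,5.6,0,0,0],[0,5.9,0,0,0],[0,6,0,0,0]]'
python3 -m inch '[[0,0.3,0,0,0],[0,0.8,0,0,0],[0,1.3,0,0,0],[0,1.8,0,0,0],[0,2.3,0,0,0],[0,2.8,0,0,0],[0,3.3,0,0,0],[0,3.7,0,0,0],[0,3.9,0,0,0],[0,4,0,0,0],[0,4,0,0,0]]'
python3 - <<'E'
from h import *
s=state(); print(s['ee_pos'],s['contact_force'])
p=eyes.grab_frame('top'); o=orange(p);print(o,blue(p,0)); print(onz(p,o[0],.03))
cv2.imwrite('pics/crop4.png',cv2.resize(p['img'][200:310,220:500,::-1],None,fx=2.8,fy=2.8,interpolation=2))
p=eyes.grab_frame('side')
cv2.imwrite('pics/crop5.png',cv2.resize(p['img'][160:370,220:460,::-1],None,fx=2.8,fy=2.8,interpolation=2))
E
```

```text
clock: 8.65
ee_pos: [0.5469, -0.0435, 0.1027]
tool_rot: [0.001, 0.695, 0.719, 0.0]
contact_force: [-2.6, -1.8, 7.8]
grip_width: 0.004
gripper_force: 3.7
clock: 9.75
ee_pos: [0.5456, -0.0035, 0.1026]
tool_rot: [0.001, 0.695, 0.719, 0.0]
contact_force: [-1.9, -0.6, 6.3]
grip_width: 0.001
gripper_force: 3.5
[ 0.54564981 -0.00349557  0.10264092] [-1.9050663  -0.55342201  6.28347238]
(array([348.59433962, 267.95283019]), ((349.5, 266.5), (15.0, 9.0), 90.0), array([345, 259,  10,  16, 106], dtype=int32)) (array([284.33033708,  76.18426966]), array([264,  71,  42,  12, 445], dtype=int32))
[[0.52792446 0.01242523 0.03      ]]
```

View pics/crop5.png

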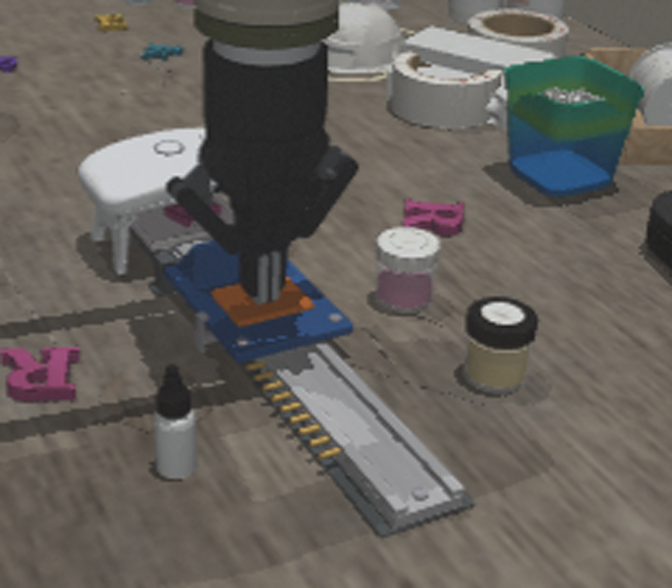

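```bash
python3 -m inch '[[0,0,0,0.05,0],[0,0.3,0,0.05,0],[0,0.7,0,0.05,0],[0,1.1,0,0.05,0],[0,1.5,0,0.05,0],[0,1.8,0,0.05,0],[0,2.0,0,0.05,0],[0,2.0,0,0.05,0]]'
python3 - <<'E'
from h import *
s=state(); print(s['ee_pos'],s['contact_force'])
p=eyes.grab_frame('side'); o=orange(p); print(o[0],o[2],onz(p,o[0],.03))
E
```

```text
clock: 10.65
ee_pos: [0.5456, 0.016, 0.1026]
tool_rot: [0.002, 0.695, 0.719, 0.001]
contact_force: [0.0, -4.1, 6.8]
grip_width: 0.003
gripper_force: 3.6
[0.54562742 0.01595177 0.10258422] [ 0.02000782 -4.13707268  6.81058751]
[325.14754098 266.26229508] [321 261  10  10  61] [[ 0.56638337 -0.0135256   0.03      ]]
```

```bash
python3 -m inch '[[0,0.2,0,0,0],[0,0.4,0,0,0],[0,0.4,0,0,0]]'
python3 - <<'E'
from h import *
s=state(); print(s['ee_pos'],s['contact_force'])
p=eyes.grab_frame('side')
cv2.imwrite('pics/crop6.png',cv2.resize(p['img'][160:370,220:460,::-1],None,fx=2.8,fy=2.8,interpolation=2))
E
```

```text
clock: 11.0
ee_pos: [0.5456, 0.018, 0.1026]
tool_rot: [0.003, 0.695, 0.719, -0.001]
contact_force: [0.2, -13.2, 7.3]
grip_width: -0.001
gripper_force: 8.4
[0.54555877 0.01799477 0.10256815] [  0.24375153 -13.15252059   7.32704953]
```

View pics/crop6.png

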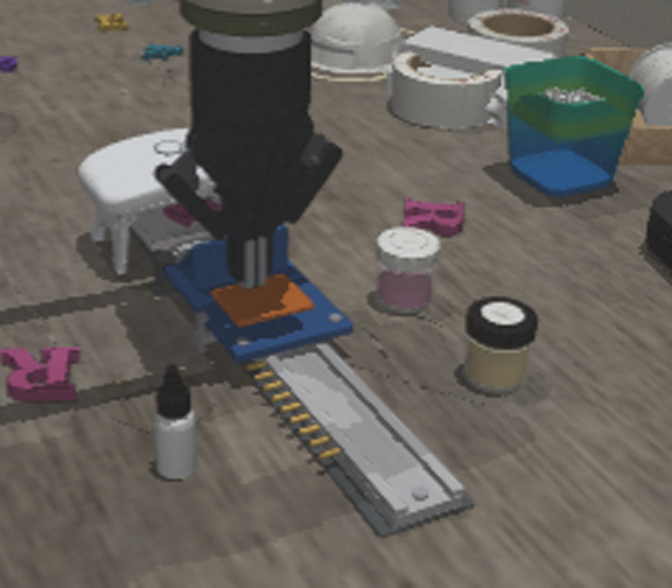

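```bash
python3 -m inch '[[0,-0.05,0,-0.3,0],[0,-0.1,0,-0.7,0],[0,-0.15,0,-1.1,0],[0,-0.3,0,-1.5,0],[0,-0.6,0,-2,0],[0,-1,0,-3,0],[0,-1,0,-5,0],[0,-3,0,-8,0],[0,-7,0,-10,0],[0,-11,0,-11,0],[0,-15,0,-11,0],[0,-18,0,-11,0]]'
python3 -m inch '[[0,-2,0,0,0],[0,-4,0,0,0],[0,-4,0,0,0],[0,-4,0,0,0]]'
python3 - <<'E'
from h import *
s=state(); print(s['ee_pos'],s['contact_force'],s['clock'])
ps=[eyes.grab_frame(c) for c in('top','side')]
o=[orange(p) for p in ps]; print(o)
print('tri',tri(ps,[a[0] for a in o]),onz(ps[0],o[0][0],.038))
for t in ['letter','dropper','gold_jar','rose_jar']: print(t,[(np.round(d['xyz'],3),round(d['conf'],2)) for d in search_frame(t,ps[1])[:3]])
a=[cv2.resize(ps[0]['img'][180:320,220:500],(780,390)),cv2.resize(ps[1]['img'][180:290,230:430],(780,200))]
cv2.imwrite('pics/crop7.png',np.vstack(a)[:,:,::-1])
E
```

```text
clock: 12.25
ee_pos: [0.5508, -0.1619, 0.2131]
tool_rot: [0.001, 0.695, 0.719, 0.0]
contact_force: [-0.2, -0.2, -0.3]
grip_width: -0.003
gripper_force: 0.0
clock: 12.65
ee_pos: [0.5518, -0.1995, 0.2118]
tool_rot: [-0.0, 0.695, 0.719, 0.0]
contact_force: [-1.3, 0.5, -0.5]
grip_width: 0.003
gripper_force: 0.0
[ 0.55182719 -0.19947488  0.21176674] [-1.33871931  0.48668898 -0.52036457] 12.65
[(array([358.37653061, 255.83469388]), ((358.38720703125, 256.0036315917969), (34.788352966308594, 28.243370056152344), 88.15238952636719), array([344, 239,  30,  35, 980], dtype=int32)), (array([313.15428571, 262.51428571]), ((313.4747009277344, 262.39044189453125), (13.266711235046387, 31.48033332824707), 77.00537872314453), array([297, 255,  34,  17, 350], dtype=int32))]
tri [ 0.54644717 -0.00230612  0.03636744] [[ 0.54561479 -0.00196292  0.038     ]]
letter [(array([0.4  , 0.001, 0.01 ]), 0.97), (array([0.546, 0.131, 0.029]), 0.66)]
dropper [(array([ 0.441, -0.12 ,  0.037]), 0.57), (array([ 0.649, -0.116,  0.037]), 0.54)]
gold_jar [(array([ 0.651, -0.117,  0.035]), 0.95)]
rose_jar [(array([ 0.644, -0.014,  0.027]), 0.95)]
```

View pics/crop7.png

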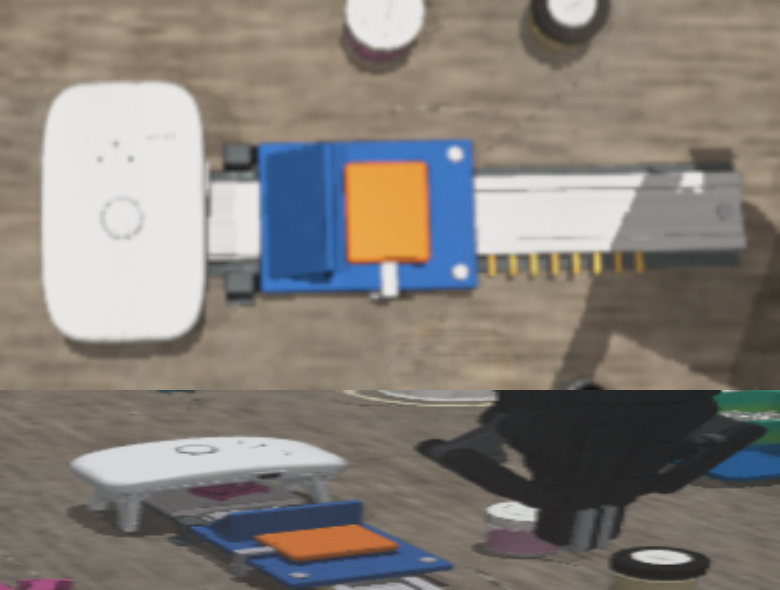

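```bash
python3 -c "
from h import *
print(ticket.job_done())"
```

```text
the job is handed in; nothing more can be done
None
```

The job is handed in: the carriage is at its end stop (about 143.5 mm of travel measured), the button is back up, and the letter lies under the lamp. The bottle and jars are where they stood and the arm is clear, though the judge's verdict was not shown.

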